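# Load and close the standing kaleidoscope

## Robot

A 6-joint arm with a two-finger parallel gripper is mounted at the origin on the work surface. World frame = base frame: x ahead of the robot, y to its left, z up, the work surface at z = 0. Lengths are in mm, angles in rad, forces in N, time in s.
With the tool pointing down it reaches from about 400 to 825 mm from the base axis. Payload 7 kg.
Tool frame: the origin (TCP) lies between the finger pads; the fingertips stand ahead of it and the grasp point (between the pads) lies 8 mm behind it (bot.nose_length is the y of the fingertips in the tool frame, in mm); y points along the fingers, x is the direction in which the jaws open and shut, and the axes are right-handed (so a half turn about y gives the same grasp; the last joint's range is limited). The gripper opens to 88 mm and grips with 3 to 60 N. Pads are 19 mm wide; open, the fingers measure 130 mm over their backs; the gripper's body (78 mm by 193 mm) begins 47 mm behind the grasp point.
Start: joints at [1.422, 0.359, 0.012, 0, -1.224, -0.288], TCP at [285.559, 611.598, 237.561] pointing down, gripper open.
Joint ranges: [-3.07, 3.07], [-1.43, 2.12], [-1.02, 1.25], [-3.03, 1.67], [-3.05, -0], [-3.03, 3.03]. Speed limits (rad/s): [2.39, 2.39, 3.01, 3.14, 3.14, 3.14].

## Interface

Orientations are given as [roll, pitch, yaw] about the fixed x, y, z axes, in that order (R = Rz(yaw) Ry(pitch) Rx(roll)).
In Python, from station import read_state, eyes, job, bot gives the robot as it stands.
- The arm moves only by the tool servo_tool, never from a script. Its argument "motion" is text: rows parted by semicolons, each of 7 numbers parted by spaces: the shift along the tool's x, y, z in m, then the turn, a rotation vector about the tool's x, y, z in degrees, then the gripper's target within -1 to 1 (fully open at 1, half-way at 0, shut at -1). In form: dx dy dz rx ry rz claw; .... A call has exactly 5 rows; each row shifts and turns the commanded pose from where the row before left it, along the tool's axes as they then stand; what a row does not reach is not made up. A row lasts 1/10 s, in which the tool goes at most 50 mm and 8.59 degrees, less where a joint would pass 70% of its speed; a pose out of reach is approached as far as the arm can. A call with a gripper value outside its range is refused whole. The fingers move at their own pace and stop on an object; "newtons" is the grip in N (left out, the last holds). Time passes only in rows, so rows that do not move let the fingers close, or fill a call up. It gives the time, the measured TCP pose, the force and the opening at its end, in the units of the state.
- read_state(): the state, without advancing time (a new reading comes with each control period).
- eyes.grab_frame(name): name is "scene" or "top"; returns (picture, depth): 420x560x3 uint8, red, green, blue; 420x560 float32, mm along the optical axis (not along the pixel's ray), 0 where there is no reading.
- eyes.get_calibration(name): a dict with "fx", "fy", "cx", "cy" (pixels), "k1" (the pictures are not rectified: a ray, as slopes to the right and down, at radius r is drawn at 1 + k1 r^2 times it, then the intrinsics apply), "rvec" (rotation vector, rad) and "tvec" (3), from world to camera coordinates, as OpenCV has them. Camera axes: x right, y down, z forward; pixel columns grow to the right and rows downward; lengths in mm; the calibration is good to about 2 mm. A picture is of the moment at which its call begins. get_calibration takes no time and is no camera call.
- job.hand_in(): hands the job in, once; it reports no verdict.
Trained networks look in the newest picture that a camera, given by its name, has taken for a name from the list of things; names that differ only in an ending like _2 or _b are one class to them, and where a whole thing is asked for, a point or a joint stands for the part that bears it (a point fixed in the world has none). Each returns a list of dicts, best first, with "confidence" (0 to 1); they miss things now and then, are a little off and sometimes report something else, mostly with a low value. They report only what shows in the picture. A call takes as long as a camera call. They do not tell look-alikes from the thing itself.
- eyes.recognise(target, camera): "point" ([column, row] in pixels, amid what is visible of it).
- eyes.cut_out(target, camera): "mask" (420x560 bool, what is visible of it) and "point" ([column, row] in pixels, amid what is visible of it).
- eyes.landmark_of(target, camera): "point" ([column, row] in pixels: a listed point, or the origin of a listed thing).
The state is a dict: "clock": time; "joint_pos": joint angles; "dq": joint speeds; "effort": joint torques, N m; "ee_pos": TCP position; "tcp_rot": TCP orientation; "ft_force": force on the tool from outside, world axes, zero at the start; "moment": the same for the moment, N m; "finger_gap": finger opening in mm.
Only numpy, scipy, OpenCV 4.12 (cv2) and the standard library are available. Lean on these libraries where they do the work, as an engineer would, in place of code of your own. Each camera call takes 0.05 s, during which the arm holds its last target. There are 200 camera calls.

## Task

Build up the kaleidoscope on its teak stand: put the three violet beads from the tin dish into the well of the stand, then set the silver tube upright in the stand over them, fully home, and last cap the tube with the jade eyepiece, flange down flat on the rim. Glass and mirrors chip, so let the beads go only just above the well and set the tube and the eyepiece down rather than dropping them. Leave the amber bead, the copper tube and the walnut eyepiece where they are.

Things in the scene. Friction and masses are not known exactly. Their poses are not given: they have to be found in the camera images.
- stand: teak base: square plinth 96 x 8 mm, round collar 86 mm wide on it, 36 mm tall in all, fixed on the locked turntable (aluminium, 500 mm wide, top 30 mm above the bench). Origin: centre of underside, z up. In its top a seat 60 mm wide, 8 mm deep (floor 28 mm above origin) for the tube; in that a well 44 mm wide, 20 mm deeper (floor 8 mm above origin): three beads fit side by side, let go 12 mm off axis, 120 degrees apart
- dish: shallow tin dish, round, 128 mm over its rim, rim 6 mm above the turntable top, floor 1.5 mm thick, fixed; origin at the centre of its underside. Holds the four beads
- violet1: first violet glass bead: a ball of 17 mm diameter with both ends ground flat to 8 mm circles, so 15 mm tall; origin at its centre. Polished, slippery. It stands on a flat end in the tin dish, four beads there about 50 mm apart, centre 9 mm above the turntable top; any of the three violet beads may go first. 12 g
- violet2: second violet glass bead: a ball of 17 mm diameter with both ends ground flat to 8 mm circles, so 15 mm tall; origin at its centre. Polished, slippery. It stands on a flat end in the tin dish, four beads there about 50 mm apart, centre 9 mm above the turntable top; any of the three violet beads may go first. 12 g
- violet3: third violet glass bead: a ball of 17 mm diameter with both ends ground flat to 8 mm circles, so 15 mm tall; origin at its centre. Polished, slippery. It stands on a flat end in the tin dish, four beads there about 50 mm apart, centre 9 mm above the turntable top; any of the three violet beads may go first. 12 g
- tube: silvered brass tube standing upright, 52 mm outside diameter, 100 mm tall, about 220 g. Origin: centre of its lower end, z up. Lower end closed by a flat plate (edge bevelled 1.5 mm); upper end has a socket 42 mm wide, 14 mm deep, mirror triangle at its bottom. Seated in the stand its origin is 28 mm above the stand's
- eyepiece: pale green jade eyepiece, round, 32 mm tall. Origin: centre of its underside, z up. From below: spigot 34 mm wide x 8 mm (foot tapered to 28 mm), flange 52 mm wide x 8 mm, eyecup 34 mm wide from 18 to 32 mm height, to be gripped; its spigot drops into the tube's socket until the flange rests on the rim, origin then 92 mm above the tube's. Stands on its spigot on the turntable. 60 g
- amber: orange amber bead of the same shape as the violet ones, in the same dish; origin at its centre. Not used: must stay
- copper_tube: copper tube standing upright, 40 mm diameter, 65 mm tall; origin at the centre of its lower end. Not used: must stay
- walnut_eyepiece: dark brown walnut eyepiece, round, 32 mm tall. Origin: centre of its underside, z up. From below: spigot 34 mm wide x 8 mm (foot tapered to 28 mm), flange 52 mm wide x 8 mm, eyecup 34 mm wide from 18 to 32 mm height, to be gripped; same shape as the jade one. Stands on its spigot on the turntable. Not used: must stay
Not all that is in view belongs to the job. Of the things like the eyepiece, leave any that is red; of the rest the smaller one is meant.

How it is judged:
By the outcome, as a careful person would: the job done as asked, in the order asked, and still so for the second after the job is handed in, with the robot touching nothing.
It also fails if it takes over 106 s, if anything falls off the work surface, if the arm or the gripper's body presses on something with over 40 N, if the wrist force passes 120 N, or if a joint passes its speed limit or range.

## Working session

There is one attempt and no reset: what is moved stays moved. The work goes in short steps, Python scripts to look and compute and a tool call to move; the robot and the scene stay as the last step left them, time stands still between calls to the robot, and variables do not carry over. Pictures are saved under pics/ and viewed, about 12 in all and at most 16, crops included, and the job is handed in when it is done.

Besides the shell and the picture viewer there is one more tool, called after "Emit:" in YAML: its name, and indented under it one key for each argument. servo_tool: Moves the arm, as the interface text tells. Its arguments: {"type":"object","properties":{"motion":{"type":"string"},"newtons":{"type":"number"}},"required":["motion"]}

```bash
ls; mkdir -p pics
cat > h.py <<'E'
import numpy as np, cv2
from station import read_state, eyes, job, bot
def cal(n):
    c=eyes.get_calibration(n); R=cv2.Rodrigues(np.array(c["rvec"],float))[0]; return c,R,np.array(c["tvec"],float).ravel()
def ray(n,p):
    c,R,t=cal(n); K=np.array([[c["fx"],0,c["cx"]],[0,c["fy"],c["cy"]],[0,0,1.]])
    u=cv2.undistortPoints(np.array(p,float).reshape(-1,1,2),K,np.array([c["k1"],0,0,0.])).reshape(-1,2)
    d=np.c_[u,np.ones(len(u))]@R; return -R.T@t,d   # d has unit optical depth
def onz(n,p,z):
    o,d=ray(n,p); return o+d*((z-o[2])/d[:,2])[:,None]
def cloud(n,depth,mask):
    v,u=np.nonzero(mask&(depth>0)); o,d=ray(n,np.c_[u,v]); return o+d*depth[v,u][:,None]
E
python3 - <<'E'
from h import *
print(bot.nose_length, read_state())
for n in("scene","top"):
    im,d=eyes.grab_frame(n); cv2.imwrite(f"pics/{n}0.png",im[:,:,::-1]); np.save(f"pics/{n}0.npy",d)
    print(n,eyes.get_calibration(n))
    for t in("stand","dish","violet1","amber","tube","eyepiece","walnut_eyepiece","copper_tube"):
        r=eyes.cut_out(t,n)
        for k in r[:5]:
            P=cloud(n,d,k["mask"]); 
            if len(P): print(t,round(k["confidence"],2),np.round(k["point"]),k["mask"].sum(),"med",np.round(np.median(P,0)),"ext",np.round(np.percentile(P,2,0)),np.round(np.percentile(P,98,0)))
E
```

```text
pics
11.0 {'clock': 0.0, 'joint_pos': array([ 1.42207736e+00,  3.59399029e-01,  1.10280979e-02, -3.83424592e-04,
       -1.22410232e+00, -2.88115310e-01]), 'dq': array([-0.00094191, -0.00161777, -0.00069847,  0.00044361, -0.00053516,
        0.00101366]), 'effort': array([-3.23967433e-04, -5.82719386e+01,  2.93048698e+01,  6.99651048e+00,
        6.95231327e-03, -1.63349623e-04]), 'ee_pos': array([285.37447332, 611.1626292 , 236.59544211]), 'tcp_rot': array([-1.57066537e+00, -1.71022951e-03, -2.00776130e+00]), 'ft_force': array([ 0.12481873,  0.06464685, -0.21495778]), 'moment': array([0.03600251, 0.05308499, 0.04369981]), 'finger_gap': 87.49385399003737}
scene {'fx': 479.26495808112287, 'fy': 479.26495808112287, 'cx': 282.29671704086275, 'cy': 208.3893876406733, 'k1': -0.11535130110973561, 'rvec': array([ 2.22525751,  1.10322725, -0.39144944]), 'tvec': array([-337.6684888 , -217.22676553, 1140.53838661])}
stand 0.84 [247. 327.] 3648 med [ 623. -119.   55.] ext [ 570. -169.   33.] [673. -63.  68.]
stand 0.6 [196. 251.] 893 med [ 464. -114.   76.] ext [ 434. -133.   30.] [474. -86.  9
[... 1423 characters left out ...]
. 135.] 48 med [619. 200.  45.] ext [612. 193.  40.] [626. 206.  49.]
amber 0.36 [189. 202.] 493 med [486. 221.  50.] ext [464. 199.  44.] [509. 244.  64.]
tube 0.74 [275. 129.] 858 med [620.  52. 117.] ext [600.  29.  37.] [648.  75. 132.]
eyepiece 0.98 [149. 264.] 966 med [367. 311.  27.] ext [334. 282.  16.] [398. 349.  47.]
eyepiece 0.91 [199. 304.] 481 med [280. 209.  21.] ext [257. 187.   9.] [301. 235.  34.]
eyepiece 0.8 [270. 206.] 472 med [476.  64.  50.] ext [454.  41.  45.] [499.  86.  64.]
walnut_eyepiece 0.72 [192. 205.] 514 med [486. 220.  50.] ext [463. 199.  31.] [510. 244.  64.]
copper_tube 0.93 [357. 216.] 423 med [ 452. -110.   76.] ext [ 435. -130.   41.] [470. -92.  97.]
```

View pics/scene0.png

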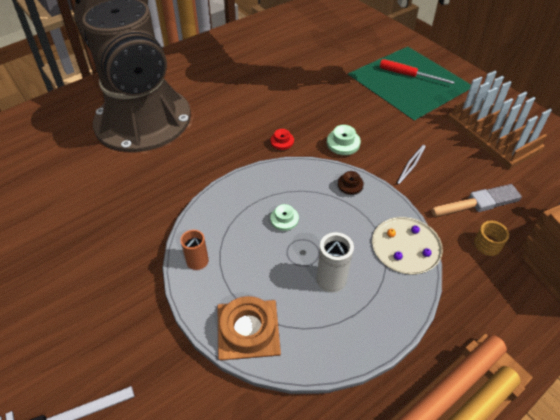

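View pics/top0.png

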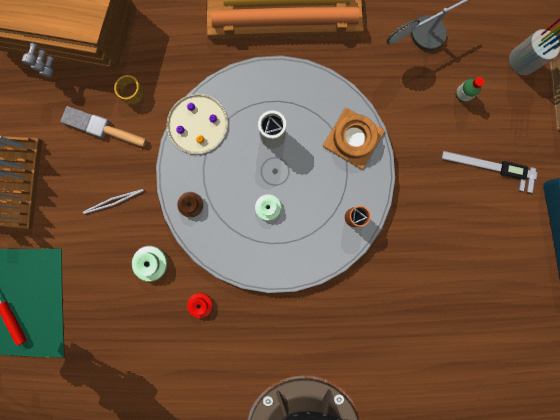

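The scene view shows the violet beads at about (416,229), (428,253) and (398,256), the amber bead at (392,232), and the jade eyepiece on the turntable at (285,215). A larger green look-alike sits at (343,138) and a red one at (282,138). In the top view the violet beads are at (191,106), (180,129) and (213,118), amber at (200,139), tube at (272,125), stand at (355,138) and jade at (268,207). Next I'll refine these positions.

```bash
cat >> h.py <<'E'
def fitc(P):
    A=np.c_[2*P[:,:2],np.ones(len(P))]; s=np.linalg.lstsq(A,(P[:,:2]**2).sum(1),rcond=None)[0]
    return s[:2],np.sqrt(s[2]+s[0]**2+s[1]**2)
def blobs(im,lo,hi,minA=8):
    h=cv2.cvtColor(im,cv2.COLOR_RGB2HSV); m=cv2.inRange(h,np.array(lo),np.array(hi))
    n,l,s,c=cv2.connectedComponentsWithStats(m); return [(c[i],s[i,4],l==i) for i in range(1,n) if s[i,4]>=minA]
def go(tx,ty,tz,yaw=None):
    s=read_state(); y=s["tcp_rot"][2]; d=np.array([tx,ty,tz])-s["ee_pos"]
    print("pos",s["ee_pos"].round(1),"rot",s["tcp_rot"].round(4),"gap",round(s["finger_gap"],1),"F",s["ft_force"].round(1),"t",s["clock"])
    print(" tool dx,dy,dz mm",np.round([d[0]*np.cos(y)+d[1]*np.sin(y),-d[2],-d[0]*np.sin(y)+d[1]*np.cos(y)],1),"ry deg",None if yaw is None else np.degrees(y-yaw).round(1))
E
python3 - <<'E'
from h import *
for n in("scene","top"):
    im=cv2.imread(f"pics/{n}0.png")[:,:,::-1].copy(); d=np.load(f"pics/{n}0.npy")
    box=(370,450,215,275) if n=="scene" else (165,232,92,158)
    M=np.zeros(im.shape[:2],np.uint8); M[box[2]:box[3],box[0]:box[1]]=1; sub=im*M[...,None]
    for nm,lo,hi in(("violet",(120,90,40),(150,255,255)),("amber",(8,150,120),(20,255,255))):
        for c,a,m in blobs(sub,lo,hi): print(n,nm,c.round(1),a,onz(n,[c],41)[0].round(1),"cloudmax",np.round(np.percentile(cloud(n,d,m)[:,2],95)))
    full=cloud(n,d,np.ones(d.shape,bool))
    def ring(c,r,z0,z1):
        q=full[(np.hypot(*(full[:,:2]-c).T)<r)&(full[:,2]>z0)&(full[:,2]<z1)]; return q
    def rob(q,rt):
        from scipy.optimize import least_squares
        # annulus outer-edge: points farthest per angle
        c=q[:,:2].mean(0)
        for _ in range(8):
            a=np.arctan2(*(q[:,:2]-c).T[::-1]); r=np.hypot(*(q[:,:2]-c).T); b=((a+np.pi)/(2*np.pi)*24).astype(int)
            P=np.array([q[b==k][np.argmax(r[b==k])] for k in range(24) if (b==k).any()]); c,R=fitc(P)
        return c.round(1),R.round(1),len(P)
    for nm,c,r,z0,z1 in(("tube",(625,51),40,124,140),("stand",(615,-114),50,60,72),("eyecup",(478,63),30,56,70),("dish",(656,208),75,33,40)):
        q=ring(c,r,z0,z1); print(n,nm,len(q),"medz",np.median(q[:,2]).round(1),"mid",((q.max(0)+q.min(0))/2).round(1),rob(q,0))
    for t in("tube","stand","dish"):
        r=eyes.landmark_of(t,n)[:2] if n=="top" else []
        for k in r: print(t,k["confidence"],k["point"],onz(n,[k["point"]],30)[0].round(1))
E
```

```text
scene violet [415.2 229. ] 49 [643.4 242.   41. ] cloudmax 48.0
scene violet [426.6 252. ] 51 [691.7 219.7  41. ] cloudmax 48.0
scene violet [397.8 255.4] 57 [665. 173.  41.] cloudmax 47.0
scene amber [390.8 232.6] 49 [621.7 199.5  41. ] cloudmax 48.0
scene tube 389 medz 129.5 mid [626.2  51.4 128.4] (array([626.4,  50.9]), np.float64(26.3), 24)
scene stand 1303 medz 66.1 mid [ 617.1 -116.5   65.4] (array([ 617. , -116.5]), np.float64(43.4), 24)
scene eyecup 232 medz 60.9 mid [477.6  62.8  60.3] (array([478.2,  63.3]), np.float64(16.6), 24)
scene dish 788 medz 34.2 mid [660.6 203.4  36.5] (array([657. , 205.7]), np.float64(66.5), 24)
top violet [190.6 106.3] 47 [690.6 220.2  41. ] cloudmax 48.0
top violet [212.7 118.1] 43 [663.9 174.   41. ] cloudmax 49.0
top violet [179.9 129.3] 45 [642.6 242.7  41. ] cloudmax 49.0
top amber [174.8  94.7] 82 [717.  253.6  41. ] cloudmax 2.0
top amber [173.  102.3] 12 [700.7 257.4  41. ] cloudmax 3.0
top amber [200.3 139.2] 36 [620.2 200.2  41. ] cloudmax 48.0
top tube 246 medz 129.9 mid [625.1  52.  128.9] (array([625.5,  51.9]), np.float64(25.6), 24)
top stand 806 medz 65.7 mid [ 615.9 -115.8   65.7] (array([ 616.5, -116.2]), np.float64(42.9), 24)
top eyecup 219 medz 61.1 mid [477.   65.1  61.4] (array([477.1,  64.9]), np.float64(16.4), 24)
top dish 810 medz 34.0 mid [653.9 205.4  36.5] (array([654.4, 205.3]), np.float64(67.9), 24)
tube 0.95 [273.7, 139.2] [618.3  49.   30. ]
stand 0.77 [350.5, 137.0] [ 619.5 -110.6   30. ]
dish 0.7 [196.7, 123.3] [656.9 209.5  30. ]
```

Emit:
servo_tool:
  motion: "0.015 0 0.04 0 0 0 -0.27; 0.015 0 0.04 0 0 0 -0.27; 0.015 0 0.04 0 0 0 -0.27; 0.015 0 0.04 0 0 0 -0.27; 0.015 0 0.04 0 0 0 -0.27"
  newtons: 15

```text
clock: 1.55
ee_pos: [436.0, 457.8, 237.8]
tcp_rot: [-1.571, 0.0, -2.007]
ft_force: [1.1, 0.1, 0.7]
finger_gap: 53.3
```

Emit:
servo_tool:
  motion: "0.015 0 0.04 0 0 0 -0.27; 0.015 0 0.04 0 0 0 -0.27; 0.015 0 0.04 0 0 0 -0.27; 0.015 0 0.04 0 0 0 -0.27; 0.015 0 0.04 0 0 0 -0.27"

```text
clock: 2.05
ee_pos: [585.6, 305.1, 237.8]
tcp_rot: [-1.571, 0.0, -2.007]
ft_force: [0.8, -0.1, 0.3]
finger_gap: 32.1
```

Emit:
servo_tool:
  motion: "0.016 0 0.04 0 0 0 -0.27; 0.016 0 0.04 0 0 0 -0.27; 0 0.02 0 0 8 0 -0.27; 0 0.02 0 0 8 0 -0.27; 0 0.02 0 0 8 0 -0.27"

```text
clock: 2.55
ee_pos: [643.9, 242.9, 176.9]
tcp_rot: [-1.571, 0.0, -2.433]
ft_force: [1.0, -0.7, -0.4]
finger_gap: 31.9
```

Emit:
servo_tool:
  motion: "0 0.02 0 0 8 0 -0.27; 0 0.02 0 0 8 0 -0.27; 0 0.01 0 0 8 0 -0.27; 0 0 0 0 0 0 -0.27; 0 0 0 0 0 0 -0.27"

```text
clock: 3.05
ee_pos: [643.8, 243.7, 127.9]
tcp_rot: [-1.571, 0.0, -2.841]
ft_force: [0.1, -0.1, 0.5]
finger_gap: 32.1
```

Run:
```python
from h import *
go(643,242.4,46,-2.82); print(read_state()["joint_pos"].round(2))
im,d=eyes.grab_frame("top"); cv2.imwrite("pics/top1.png",im[:,:,::-1])
im,d=eyes.grab_frame("scene"); cv2.imwrite("pics/scene1.png",im[60:360,200:520,::-1].repeat(2,0).repeat(2,1))
```

```text
pos [643.8 243.7 127.9] rot [-1.5706e+00  2.0000e-04 -2.8411e+00] gap 32.1 F [ 0.1 -0.1  0.5] t 3.05
 tool dx,dy,dz mm [ 1.1 81.9  1. ] ry deg -1.2
[ 0.64  0.46 -0.09  0.   -1.02 -0.34]
```

View pics/scene1.png

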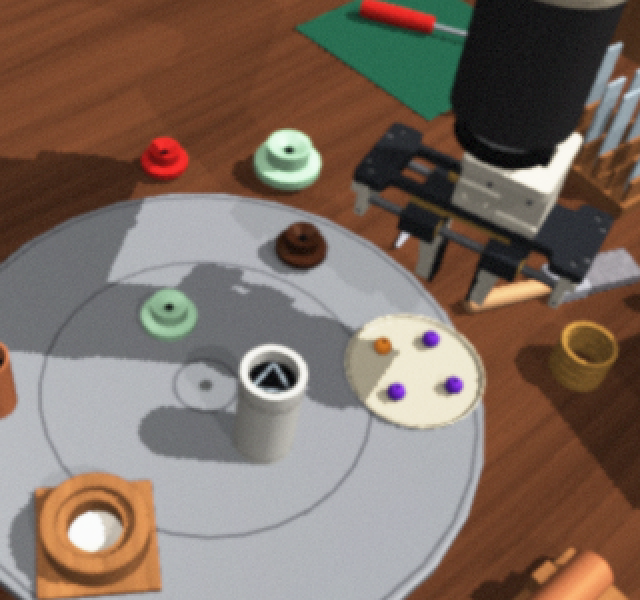

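The scene view shows the gripper's long side lying along the jaw axis, so its body will clear the tube. The fingertips sit at about (430,275) and (485,300) in the crop. I'll check their projection against the calibration, then descend.

```bash
cat >> h.py <<'E'
def proj(n,P):
    c,R,t=cal(n); K=np.array([[c["fx"],0,c["cx"]],[0,c["fy"],c["cy"]],[0,0,1.]])
    return cv2.projectPoints(np.array(P,float).reshape(-1,1,3),R,t,K,np.array([c["k1"],0,0,0.]))[0].reshape(-1,2)
E
python3 - <<'E'
from h import *
p=proj("scene",[[643.8,243.7,117]]); print(p,(p-[200,60])*2)
E
```

```text
[[425.56928812 201.87103858]] [[451.13857625 283.74207716]]
```

Emit:
servo_tool:
  motion: "0.0005 0.02 0.0005 0 0 0 -0.27; 0.0005 0.02 0.0005 0 0 0 -0.27; 0 0.02 0 0 0 0 -0.27; 0 0.01 0 0 0 0 -0.27; 0 0 0 0 0 0 -0.27"

```text
clock: 3.65
ee_pos: [642.4, 242.1, 56.7]
tcp_rot: [-1.57, -0.002, -2.844]
ft_force: [0.6, 0.5, -0.6]
finger_gap: 32.0
```

Emit:
servo_tool:
  motion: "0 0.006 0 0 0 0 -0.27; 0 0.005 0 0 0 0 -0.27; 0 0 0 0 0 0 -0.27; 0 0 0 0 0 0 -1; 0 0 0 0 0 0 -1"

```text
clock: 4.15
ee_pos: [643.1, 242.5, 47.0]
tcp_rot: [-1.571, 0.001, -2.845]
ft_force: [0.1, -0.5, -0.4]
finger_gap: 20.8
```

Emit:
servo_tool:
  motion: "0 0 0 0 0 0 -1; 0 0 0 0 0 0 -1; 0 -0.01 0 0 0 0 -1; 0 -0.02 0 0 0 0 -1; 0 -0.03 0 0 0 0 -1"

```text
clock: 4.65
ee_pos: [641.9, 241.8, 106.1]
tcp_rot: [-1.57, -0.003, -2.846]
ft_force: [-0.1, 0.6, 0.3]
finger_gap: 15.3
```

Run:
```python
from h import *
s=read_state(); print(s["ee_pos"],s["finger_gap"])
im,d=eyes.grab_frame("scene"); x,y=proj("scene",[s["ee_pos"]-[0,0,11]])[0].astype(int)
a=cv2.resize(im[y-50:y+50,x-65:x+65],None,fx=5,fy=5,interpolation=cv2.INTER_CUBIC); cv2.imwrite("pics/s2.png",a[:,:,::-1])
```

```text
[641.90112461 241.77916665 106.11203546] 15.284015969033979
```

View pics/s2.png

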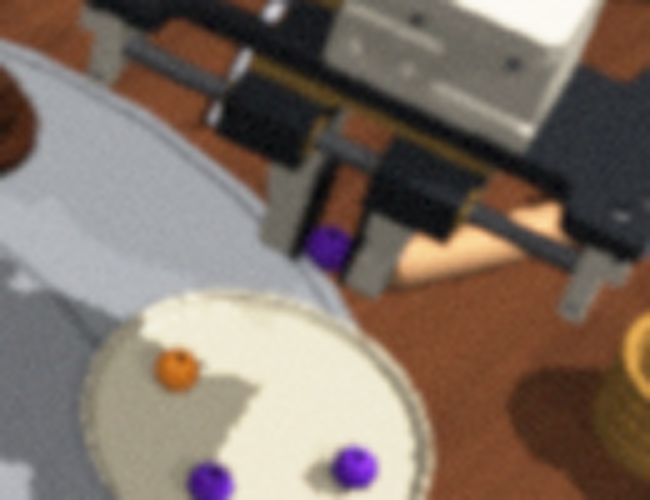

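The crop shows the bead held between the fingertips at (328,247). Next I carry it to the stand.

Emit:
servo_tool:
  motion: "0 -0.03 0 0 0 0 -1; 0 -0.03 0 0 0 0 -1; 0.0125 0 0.032 0 0 0 -1; 0.0125 0 0.032 0 0 0 -1; 0.0125 0 0.032 0 0 0 -1"

```text
clock: 5.2
ee_pos: [634.9, 138.8, 167.7]
tcp_rot: [-1.571, 0.001, -2.844]
ft_force: [0.0, 0.2, -0.1]
finger_gap: 15.4
```

Emit:
servo_tool:
  motion: "0.0125 0 0.032 0 0 0 -1; 0.0125 0 0.032 0 0 0 -1; 0.0125 0 0.032 0 0 0 -1; 0.0125 0 0.032 0 0 0 -1; 0.0125 0 0.032 0 0 0 -1"

```text
clock: 5.7
ee_pos: [621.8, -33.0, 167.5]
tcp_rot: [-1.571, 0.001, -2.845]
ft_force: [-0.1, 0.4, -0.1]
finger_gap: 15.5
```

Emit:
servo_tool:
  motion: "0.0125 0 0.032 0 0 0 -1; 0.0125 0 0.032 0 0 0 -1; 0 0.03 0 0 0 0 -1; 0 0.03 0 0 0 0 -1; 0 0 0 0 0 0 -1"

```text
clock: 6.2
ee_pos: [614.0, -100.7, 103.4]
tcp_rot: [-1.573, -0.006, -2.847]
ft_force: [-0.9, -0.1, -0.7]
finger_gap: 15.3
```

Run:
```python
from h import *
go(616.8,-104.3,78.5); print(read_state()["joint_pos"].round(2))
```

```text
pos [ 614.  -100.7  103.4] rot [-1.5727 -0.0059 -2.8469] gap 15.3 F [-0.9 -0.1 -0.7] t 6.2
 tool dx,dy,dz mm [-1.7 24.9  4.3] ry deg None
[ 0.15  0.39 -0.27 -0.   -0.92  0.15]
```

Emit:
servo_tool:
  motion: "-0.0015 0.01 0.004 0 0 0 -1; 0 0.01 0 0 0 0 -1; 0 0 0 0 0 0 -1; 0 0 0 0 0 0 -1; 0 0 0 0 0 0 -1"

```text
clock: 6.7
ee_pos: [619.8, -103.4, 87.3]
tcp_rot: [-1.57, 0.001, -2.845]
ft_force: [-0.8, 0.1, -0.5]
finger_gap: 15.2
```

Run:
```python
from h import *
go(616.8,-104.3,78.5)
im,d=eyes.grab_frame("top"); x,y=proj("top",[616.8,-116.3,66])[0].astype(int)
im2,d=eyes.grab_frame("scene"); u,v=proj("scene",[616.8,-116.3,66])[0].astype(int)
a=np.hstack([im[y-60:y+60,x-60:x+60],im2[v-60:v+60,u-60:u+60]]); a=cv2.resize(a,None,fx=3.3,fy=3.3,interpolation=cv2.INTER_CUBIC); cv2.imwrite("pics/p3.png",a[:,:,::-1])
```

```text
pos [ 619.8 -103.4   87.3] rot [-1.5705e+00  1.1000e-03 -2.8449e+00] gap 15.2 F [-0.8  0.1 -0.5] t 6.7
 tool dx,dy,dz mm [3.1 8.8 0. ] ry deg None
```

View pics/p3.png

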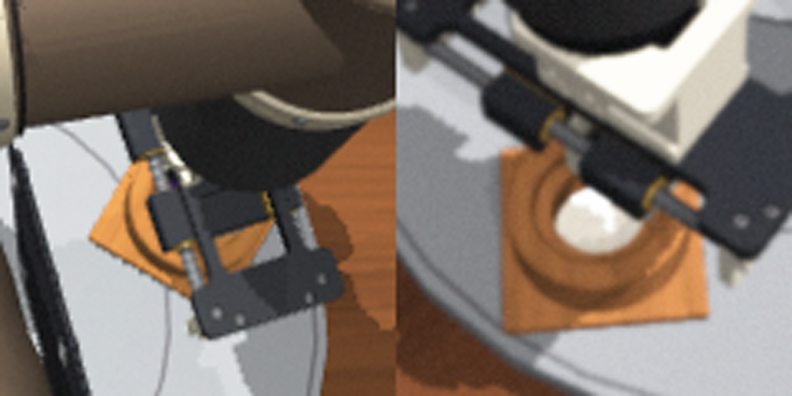

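The fingers are over the well, as the scene half of the picture shows. I'll make a fine correction, lower and release.

Emit:
servo_tool:
  motion: "0.003 0.005 0 0 0 0 -1; 0 0.004 0 0 0 0 -1; 0 0 0 0 0 0 -1; 0 0 0 0 0 0 -1; 0 0 0 0 0 0 -1"

```text
clock: 7.3
ee_pos: [616.6, -104.5, 77.6]
tcp_rot: [-1.571, 0.0, -2.845]
ft_force: [0.0, 0.1, 0.5]
finger_gap: 15.3
```

Emit:
servo_tool:
  motion: "0 0 0 0 0 0 -0.4; 0 0 0 0 0 0 -0.4; 0 0 0 0 0 0 -0.27; 0 0 0 0 0 0 -0.27; 0 -0.03 0 0 0 0 -0.27"

```text
clock: 7.8
ee_pos: [613.7, -104.4, 104.0]
tcp_rot: [-1.573, -0.007, -2.846]
ft_force: [-0.2, 0.1, -0.4]
finger_gap: 31.7
```

Emit:
servo_tool:
  motion: "0 -0.03 0 0 0 0 -0.27; 0 -0.03 0 0 0 0 -0.27; -0.0125 0 -0.032 0 0 0 -0.27; -0.0125 0 -0.032 0 0 0 -0.27; -0.0125 0 -0.032 0 0 0 -0.27"

```text
clock: 8.3
ee_pos: [624.3, -0.8, 168.1]
tcp_rot: [-1.571, 0.001, -2.846]
ft_force: [0.5, 0.4, -0.7]
finger_gap: 31.6
```

Emit:
servo_tool:
  motion: "-0.0125 0 -0.032 0 0 0 -0.27; -0.0125 0 -0.032 0 0 0 -0.27; -0.0125 0 -0.032 0 0 0 -0.27; -0.0125 0 -0.032 0 0 0 -0.27; -0.0125 0 -0.032 0 0 0 -0.27"

```text
clock: 8.8
ee_pos: [637.2, 171.0, 167.6]
tcp_rot: [-1.571, 0.0, -2.845]
ft_force: [0.5, 1.5, -1.2]
finger_gap: 32.3
```

Run:
```python
from h import *
go(664.5,173.5,46,-2.876)
im2,d=eyes.grab_frame("scene"); u,v=proj("scene",[616.8,-116.3,56])[0].astype(int)
a=im2[v-50:v+50,u-60:u+60]; a=cv2.resize(a,None,fx=4,fy=4,interpolation=cv2.INTER_CUBIC); cv2.imwrite("pics/p4.png",a[:,:,::-1])
```

```text
pos [637.2 171.  167.6] rot [-1.5708e+00  1.0000e-04 -2.8452e+00] gap 32.3 F [ 0.5  1.5 -1.2] t 8.8
 tool dx,dy,dz mm [-26.8 121.6   5.6] ry deg 1.8
```

View pics/p4.png

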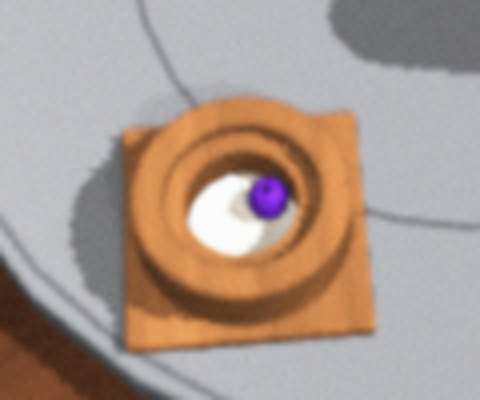

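The picture shows the first bead standing upright in the well at (268,197) in the crop. Now bead V3.

Emit:
servo_tool:
  motion: "-0.0135 0 0.002 0 1 0 -0.27; -0.0135 0.02 0.003 0 1 0 -0.27; 0 0.04 0 0 0 0 -0.27; 0 0.04 0 0 0 0 -0.27; 0 0 0 0 0 0 -0.27"

```text
clock: 9.35
ee_pos: [660.8, 170.7, 61.5]
tcp_rot: [-1.569, -0.01, -2.882]
ft_force: [-0.5, -0.3, -1.1]
finger_gap: 32.1
```

Emit:
servo_tool:
  motion: "0 0 0 0 0 0 -0.27; 0 0 0 0 0 0 -0.27; 0 0 0 0 0 0 -0.27; 0 0 0 0 0 0 -0.27; 0 0 0 0 0 0 -0.27"

```text
clock: 9.85
ee_pos: [665.1, 172.7, 68.8]
tcp_rot: [-1.571, 0.002, -2.88]
ft_force: [-0.7, 0.6, -0.7]
finger_gap: 31.9
```

Run:
```python
from h import *
go(664.5,173.5,46.5,-2.876)
```

```text
pos [665.1 172.7  68.8] rot [-1.5713e+00  1.8000e-03 -2.8802e+00] gap 31.9 F [-0.7  0.6 -0.7] t 9.85
 tool dx,dy,dz mm [ 0.4 22.3 -0.9] ry deg -0.2
```

Emit:
servo_tool:
  motion: "0.0005 0.008 -0.001 0 0 0 -0.27; 0 0.008 0 0 0 0 -0.27; 0 0.006 0 0 0 0 -0.27; 0 0 0 0 0 0 -0.27; 0 0 0 0 0 0 -0.27"

```text
clock: 10.35
ee_pos: [663.8, 173.1, 45.0]
tcp_rot: [-1.57, -0.001, -2.88]
ft_force: [-0.8, 0.3, -0.2]
finger_gap: 31.7
```

Emit:
servo_tool:
  motion: "0 0 0 0 0 0 -1; 0 0 0 0 0 0 -1; 0 0 0 0 0 0 -1; 0 0 0 0 0 0 -1; 0 -0.02 0 0 0 0 -1"

```text
clock: 10.85
ee_pos: [662.1, 172.5, 63.0]
tcp_rot: [-1.57, -0.005, -2.881]
ft_force: [0.3, 0.1, -0.3]
finger_gap: 15.4
```

Emit:
servo_tool:
  motion: "0 -0.03 0 0 0 0 -1; 0 -0.035 0 0 0 0 -1; 0 -0.035 0 0 0 0 -1; 0.0147 0 0.030 0 0 0 -1; 0.0147 0 0.030 0 0 0 -1"

```text
clock: 11.35
ee_pos: [651.4, 108.1, 167.2]
tcp_rot: [-1.571, 0.003, -2.879]
ft_force: [0.1, -0.2, -0.4]
finger_gap: 14.9
```

Emit:
servo_tool:
  motion: "0.0147 0 0.030 0 0 0 -1; 0.0147 0 0.030 0 0 0 -1; 0.0147 0 0.030 0 0 0 -1; 0.0147 0 0.030 0 0 0 -1; 0.0147 0 0.030 0 0 0 -1"

```text
clock: 11.85
ee_pos: [618.3, -57.4, 165.8]
tcp_rot: [-1.571, 0.0, -2.88]
ft_force: [0.7, -0.2, -0.0]
finger_gap: 15.1
```

Emit:
servo_tool:
  motion: "0.0147 0 0.030 0 0 0 -1; 0.0147 0.01 0.030 0 0 0 -1; 0 0.03 0 0 0 0 -1; 0 0.03 0 0 0 0 -1; 0 0.01 0 0 0 0 -1"

```text
clock: 12.35
ee_pos: [603.8, -122.1, 82.8]
tcp_rot: [-1.572, -0.004, -2.882]
ft_force: [-0.3, -0.6, -0.3]
finger_gap: 15.0
```

Emit:
servo_tool:
  motion: "0 0 0 0 0 0 -1; 0 0 0 0 0 0 -1; 0 0 0 0 0 0 -1; 0 0 0 0 0 0 -1; 0 0 0 0 0 0 -1"

```text
clock: 12.85
ee_pos: [606.3, -121.5, 86.5]
tcp_rot: [-1.571, 0.002, -2.88]
ft_force: [0.1, 0.7, -0.5]
finger_gap: 15.3
```

Run:
```python
from h import *
go(606.4,-122.3,77.8)
```

```text
pos [ 606.3 -121.5   86.5] rot [-1.5705e+00  1.5000e-03 -2.8799e+00] gap 15.3 F [ 0.1  0.7 -0.5] t 12.85
 tool dx,dy,dz mm [0.2 8.7 0.8] ry deg None
```

Emit:
servo_tool:
  motion: "0 0.005 0.001 0 0 0 -1; 0 0.0035 0 0 0 0 -1; 0 0 0 0 0 0 -1; 0 0 0 0 0 0 -1; 0 0 0 0 0 0 -1"

```text
clock: 13.35
ee_pos: [606.2, -122.7, 77.1]
tcp_rot: [-1.571, 0.0, -2.88]
ft_force: [-0.5, -0.8, 3.3]
finger_gap: 15.2
```

Emit:
servo_tool:
  motion: "0 0 0 0 0 0 -0.4; 0 0 0 0 0 0 -0.4; 0 0 0 0 0 0 -0.27; 0 0 0 0 0 0 -0.27; 0 -0.03 0 0 0 0 -0.27"

```text
clock: 13.85
ee_pos: [602.8, -122.6, 103.2]
tcp_rot: [-1.573, -0.008, -2.881]
ft_force: [-0.3, -0.3, -1.0]
finger_gap: 31.5
```

Emit:
servo_tool:
  motion: "0 -0.03 0 0 0 0 -0.27; 0 -0.03 0 0 0 0 -0.27; -0.017 0 -0.031 0 0 0 -0.27; -0.017 0 -0.031 0 0 0 -0.27; -0.017 0 -0.031 0 0 0 -0.27"

```text
clock: 14.35
ee_pos: [630.7, -19.0, 166.8]
tcp_rot: [-1.571, -0.001, -2.882]
ft_force: [0.7, 0.2, -0.0]
finger_gap: 31.9
```

Emit:
servo_tool:
  motion: "-0.017 0 -0.031 0 0 0 -0.27; -0.017 0 -0.031 0 0 0 -0.27; -0.017 0 -0.031 0 0 0 -0.27; -0.017 0 -0.031 0 0 0 -0.27; -0.017 0 -0.031 0 0 0 -0.27"

```text
clock: 14.85
ee_pos: [672.7, 153.1, 166.3]
tcp_rot: [-1.571, -0.002, -2.881]
ft_force: [1.3, 0.0, 0.4]
finger_gap: 31.9
```

Emit:
servo_tool:
  motion: "-0.017 0 -0.031 0 0 0 -0.27; -0.017 0 -0.031 0 0 0 -0.27; 0 0 0 0 -8.4 0 -0.27; 0 0 0 0 -8.4 0 -0.27; 0 0 0 0 -8.4 0 -0.27"

```text
clock: 15.35
ee_pos: [689.3, 220.8, 165.8]
tcp_rot: [-1.572, -0.003, -2.434]
ft_force: [0.1, -0.5, 0.3]
finger_gap: 31.8
```

Emit:
servo_tool:
  motion: "0 0 0 0 -8.4 0 -0.27; 0 0 0 0 -8.4 0 -0.27; 0 0 0 0 -8.4 0 -0.27; 0 0 0 0 -8.4 0 -0.27; 0 0.02 0 0 -8.4 0 -0.27"

```text
clock: 15.85
ee_pos: [691.2, 221.0, 149.1]
tcp_rot: [-1.568, 0.002, -1.701]
ft_force: [-0.4, 0.3, -0.5]
finger_gap: 32.3
```

Emit:
servo_tool:
  motion: "0 0.02 0 0 -8.4 0 -0.27; 0 0.02 0 0 -8.4 0 -0.27; 0 0.02 0 0 -8.4 0 -0.27; 0 0 0 0 0 0 -0.27; 0 0 0 0 0 0 -0.27"

```text
clock: 16.35
ee_pos: [689.8, 220.3, 86.7]
tcp_rot: [-1.573, -0.001, -1.272]
ft_force: [-0.1, -0.1, -0.2]
finger_gap: 32.2
```

Run:
```python
from h import *
go(691.2,220,46.2,-1.276); print(read_state()["joint_pos"].round(2))
im2,d=eyes.grab_frame("scene"); u,v=proj("scene",[616.8,-116.3,56])[0].astype(int); p,q=proj("scene",[660,208,36])[0].astype(int)
a=np.hstack([im2[v-50:v+50,u-60:u+60],im2[q-50:q+50,p-60:p+60]]); a=cv2.resize(a,None,fx=3.3,fy=3.3,interpolation=cv2.INTER_CUBIC); cv2.imwrite("pics/p5.png",a[:,:,::-1])
```

```text
pos [689.8 220.3  86.7] rot [-1.5726e+00 -6.0000e-04 -1.2720e+00] gap 32.2 F [-0.1 -0.1 -0.2] t 16.35
 tool dx,dy,dz mm [ 0.7 40.5  1.2] ry deg 0.2
[ 0.58  0.55 -0.04  0.   -0.98  1.29]
```

View pics/p5.png

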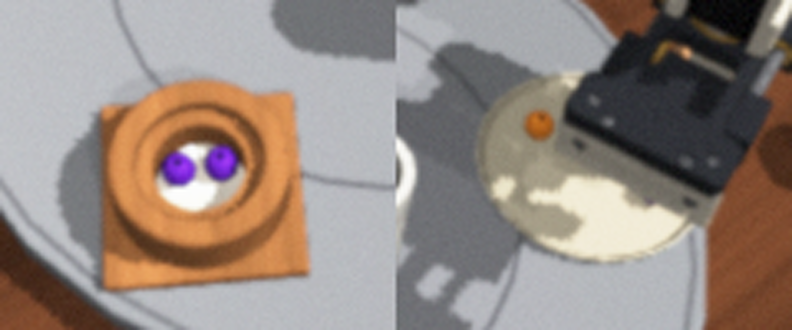

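The picture shows two beads in the well, at (178,168) and (222,162), with free room towards +x. The amber bead is undisturbed. Now the third bead.

Emit:
servo_tool:
  motion: "0.0005 0.014 0 0 0 0 -0.27; 0 0.014 0 0 0 0 -0.27; 0 0.008 0 0 0 0 -0.27; 0 0 0 0 0 0 -0.27; 0 0 0 0 0 0 -0.27"

```text
clock: 16.9
ee_pos: [690.4, 220.2, 50.8]
tcp_rot: [-1.571, -0.0, -1.268]
ft_force: [0.2, -0.4, 0.8]
finger_gap: 32.4
```

Emit:
servo_tool:
  motion: "0 0 0 0 0 0 -0.27; 0 0 0 0 0 0 -0.27; 0 0 0 0 0 0 -0.27; 0 0 0 0 0 0 -0.27; 0 0 0 0 0 0 -0.27"

```text
clock: 17.4
ee_pos: [690.4, 220.3, 51.2]
tcp_rot: [-1.571, 0.0, -1.268]
ft_force: [0.1, 0.2, -0.3]
finger_gap: 32.1
```

Run:
```python
from h import *
go(691.2,220,46.2,-1.276)
```

```text
pos [690.4 220.3  51.2] rot [-1.5706e+00  1.0000e-04 -1.2676e+00] gap 32.1 F [ 0.1  0.2 -0.3] t 17.4
 tool dx,dy,dz mm [0.5 5.  0.7] ry deg 0.5
```

Emit:
servo_tool:
  motion: "0 0.005 0 0 0 0 -0.27; 0 0 0 0 0 0 -0.27; 0 0 0 0 0 0 -1; 0 0 0 0 0 0 -1; 0 0 0 0 0 0 -1"

```text
clock: 17.9
ee_pos: [690.4, 220.3, 46.1]
tcp_rot: [-1.571, 0.0, -1.268]
ft_force: [-0.8, -0.2, 0.0]
finger_gap: 15.5
```

Emit:
servo_tool:
  motion: "0 0 0 0 0 0 -1; 0 -0.02 0 0 0 0 -1; 0 -0.03 0 0 0 0 -1; 0 -0.035 0 0 0 0 -1; 0 -0.035 0 0 0 0 -1"

```text
clock: 18.4
ee_pos: [690.2, 220.1, 167.1]
tcp_rot: [-1.571, -0.0, -1.268]
ft_force: [0.5, 0.3, 0.4]
finger_gap: 15.1
```

Emit:
servo_tool:
  motion: "0.0308 0 -0.0162 0 0 0 -1; 0.0308 0 -0.0162 0 0 0 -1; 0.0308 0 -0.0162 0 0 0 -1; 0.0308 0 -0.0162 0 0 0 -1; 0.0308 0 -0.0162 0 0 0 -1"

```text
clock: 18.9
ee_pos: [658.7, 47.8, 166.3]
tcp_rot: [-1.57, 0.0, -1.267]
ft_force: [1.1, 0.4, 0.1]
finger_gap: 15.8
```

Emit:
servo_tool:
  motion: "0.0308 0 -0.0162 0 0 0 -1; 0.0308 0 -0.0162 0 0 0 -1; 0.0308 0 -0.0162 0 0 0 -1; 0.0308 0 -0.0162 0 0 0 -1; 0.0308 0 -0.0162 0 0 0 -1"

```text
clock: 19.4
ee_pos: [627.4, -123.4, 166.3]
tcp_rot: [-1.57, -0.0, -1.267]
ft_force: [0.2, -1.2, -0.4]
finger_gap: 15.1
```

Emit:
servo_tool:
  motion: "0 0.03 0 0 0 0 -1; 0 0.03 0 0 0 0 -1; 0 0.02 0 0 0 0 -1; 0 0 0 0 0 0 -1; 0 0 0 0 0 0 -1"

```text
clock: 19.9
ee_pos: [628.0, -122.2, 86.5]
tcp_rot: [-1.571, -0.0, -1.267]
ft_force: [0.9, -0.2, 0.6]
finger_gap: 15.3
```

Emit:
servo_tool:
  motion: "0 0 0 0 0 0 -1; 0 0 0 0 0 0 -1; 0 0 0 0 0 0 -1; 0 0 0 0 0 0 -1; 0 0 0 0 0 0 -1"

```text
clock: 20.4
ee_pos: [627.9, -122.1, 86.4]
tcp_rot: [-1.57, -0.0, -1.268]
ft_force: [-0.1, 0.2, -0.2]
finger_gap: 15.3
```

Run:
```python
from h import *
go(627.2,-122.3,78.5)
```

```text
pos [ 627.9 -122.1   86.4] rot [-1.5703e+00 -1.0000e-04 -1.2675e+00] gap 15.3 F [-0.1  0.2 -0.2] t 20.4
 tool dx,dy,dz mm [ 0.   7.9 -0.7] ry deg None
```

Emit:
servo_tool:
  motion: "0 0.005 -0.0005 0 0 0 -1; 0 0.003 0 0 0 0 -1; 0 0 0 0 0 0 -1; 0 0 0 0 0 0 -1; 0 0 0 0 0 0 -1"

```text
clock: 20.9
ee_pos: [627.3, -122.3, 78.0]
tcp_rot: [-1.571, -0.0, -1.268]
ft_force: [0.2, 0.9, 0.3]
finger_gap: 14.9
```

Emit:
servo_tool:
  motion: "0 0 0 0 0 0 -0.4; 0 0 0 0 0 0 -0.4; 0 0 0 0 0 0 -0.27; 0 0 0 0 0 0 -0.27; 0 -0.03 0 0 0 0 -0.27"

```text
clock: 21.4
ee_pos: [624.5, -122.2, 104.4]
tcp_rot: [-1.578, 0.002, -1.268]
ft_force: [0.3, 0.9, -0.7]
finger_gap: 31.6
```

Emit:
servo_tool:
  motion: "0 -0.035 0 0 0 0 1; 0 -0.035 0 0 0 0 1; -0.033 0 0.01 0 0 0 1; -0.033 0 0.01 0 0 0 1; -0.033 0 0.01 0 0 0 1"

```text
clock: 21.9
ee_pos: [626.3, -17.9, 178.6]
tcp_rot: [-1.57, 0.0, -1.269]
ft_force: [0.1, 0.2, -1.5]
finger_gap: 66.6
```

Emit:
servo_tool:
  motion: "-0.033 0 0.01 0 0 0 1; -0.034 0 0.01 0 0 0 1; 0 0 0 0 0 0 1; 0 0 0 0 0 0 1; 0 0 0 0 0 0 1"

```text
clock: 22.4
ee_pos: [625.3, 50.6, 178.0]
tcp_rot: [-1.571, -0.0, -1.268]
ft_force: [-0.7, 0.1, 0.6]
finger_gap: 87.3
```

Run:
```python
from h import *
go(626,51.5,97)
im2,d=eyes.grab_frame("scene"); u,v=proj("scene",[616.8,-116.3,56])[0].astype(int)
a=im2[v-90:v+50,u-60:u+160]; a=cv2.resize(a,None,fx=3.3,fy=3.3,interpolation=cv2.INTER_CUBIC); cv2.imwrite("pics/p6.png",a[:,:,::-1])
m=np.zeros_like(im2); m[v-40:v+40,u-40:u+40]=im2[v-40:v+40,u-40:u+40]
for c,k,_ in blobs(m,(120,90,40),(150,255,255)): print(c,k,onz("scene",[c],47)[0].round(1))
```

```text
pos [625.3  50.6 178. ] rot [-1.5710e+00 -1.0000e-04 -1.2677e+00] gap 87.3 F [-0.7  0.1  0.6] t 22.4
 tool dx,dy,dz mm [-0.6 81.   0.9] ry deg None
[253.69411765 320.77647059] 85 [ 616.4 -103.9   47. ]
[240.5375 322.7875] 80 [ 606.8 -122.5   47. ]
[248.49019608 331.64705882] 51 [ 626.8 -121.2   47. ]
```

View pics/p6.png

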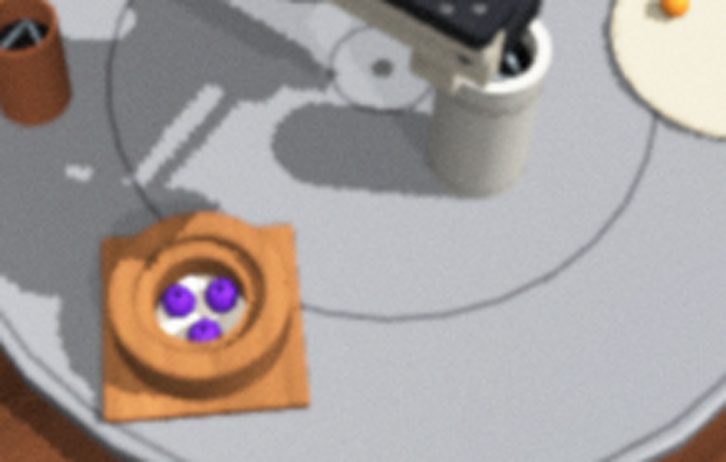

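The picture shows all three beads upright in the well at (178,298), (222,293) and (205,330), which matches the planned slots. Next I grip the tube.

Emit:
servo_tool:
  motion: "-0.0005 0.02 0.001 0 0 0 1; 0 0.025 0 0 0 0 1; 0 0.02 0 0 0 0 1; 0 0.012 0 0 0 0 1; 0 0.004 0 0 0 0 1"
  newtons: 35

```text
clock: 22.95
ee_pos: [625.6, 50.9, 95.8]
tcp_rot: [-1.573, -0.0, -1.269]
ft_force: [0.2, 0.0, -1.0]
finger_gap: 87.7
```

Emit:
servo_tool:
  motion: "0 0 0 0 0 0 1; 0 0 0 0 0 0 -1; 0 0 0 0 0 0 -1; 0 0 0 0 0 0 -1; 0 0 0 0 0 0 -1"

```text
clock: 23.45
ee_pos: [626.5, 52.0, 97.6]
tcp_rot: [-1.57, 0.0, -1.267]
ft_force: [-0.8, 0.0, -0.5]
finger_gap: 61.3
```

Emit:
servo_tool:
  motion: "0 0 0 0 0 0 -1; 0 0 0 0 0 0 -1; 0 -0.01 0 0 0 0 -1; 0 -0.02 0 0 0 0 -1; 0 -0.02 0 0 0 0 -1"

```text
clock: 23.95
ee_pos: [625.7, 51.7, 147.4]
tcp_rot: [-1.572, -0.0, -1.268]
ft_force: [-0.1, -0.4, -1.8]
finger_gap: 51.7
```

Run:
```python
from h import *
go(616.8,-116.3,180)
```

```text
pos [625.7  51.7 147.4] rot [-1.5725e+00 -1.0000e-04 -1.2676e+00] gap 51.7 F [-0.1 -0.4 -1.8] t 23.95
 tool dx,dy,dz mm [157.7 -32.6 -58.7] ry deg None
```

Emit:
servo_tool:
  motion: "0 -0.01 0 0 0 0 -1; 0.0225 0 -0.0084 0 0 0 -1; 0.0225 0 -0.0084 0 0 0 -1; 0.0225 0 -0.0084 0 0 0 -1; 0.0225 0 -0.0084 0 0 0 -1"

```text
clock: 24.45
ee_pos: [620.5, -44.8, 156.8]
tcp_rot: [-1.571, 0.0, -1.267]
ft_force: [0.9, -0.3, -3.1]
finger_gap: 51.6
```

Emit:
servo_tool:
  motion: "0.0225 0 -0.0084 0 0 0 -1; 0.0225 0 -0.0084 0 0 0 -1; 0.0225 0 -0.0084 0 0 0 -1; 0 0 0 0 0 0 -1; 0 0 0 0 0 0 -1"

```text
clock: 24.95
ee_pos: [616.8, -116.4, 156.8]
tcp_rot: [-1.571, 0.0, -1.269]
ft_force: [0.3, 0.3, -1.9]
finger_gap: 51.9
```

Emit:
servo_tool:
  motion: "0 0 0 0 0 0 -1; 0 0 0 0 0 0 -1; 0 0 0 0 0 0 -1; 0 0 0 0 0 0 -1; 0 0 0 0 0 0 -1"

```text
clock: 25.45
ee_pos: [617.2, -115.6, 157.1]
tcp_rot: [-1.571, 0.0, -1.267]
ft_force: [-0.3, -0.2, -2.7]
finger_gap: 51.8
```

Run:
```python
from h import *
go(616.8,-116.3,130)
im2,d=eyes.grab_frame("scene"); u,v=proj("scene",[616.8,-116.3,80])[0].astype(int)
im,dt=eyes.grab_frame("top"); x,y=proj("top",[616.8,-116.3,100])[0].astype(int)
a=np.hstack([im2[v-75:v+65,u-60:u+60],im[y-70:y+70,x-60:x+60]]); a=cv2.resize(a,None,fx=3.3,fy=3.3,interpolation=cv2.INTER_CUBIC); cv2.imwrite("pics/p7.png",a[:,:,::-1])
P=cloud("scene",d,np.ones(d.shape,bool)); q=P[(np.hypot(P[:,0]-616.8,P[:,1]+116.3)<40)&(P[:,2]>95)&(P[:,2]<150)]
print(len(q)); s=q[(q[:,0]>616)]; print(len(s), s.mean(0), s.std(0))
```

```text
pos [ 617.2 -115.6  157.1] rot [-1.5708  0.     -1.2671] gap 51.8 F [-0.3 -0.2 -2.7] t 25.45
 tool dx,dy,dz mm [ 0.5 27.1 -0.6] ry deg None
515
514 [ 637.58780603 -123.06255974  121.05781387] [ 5.27276071 12.25972631 15.71349426]
```

View pics/p7.png

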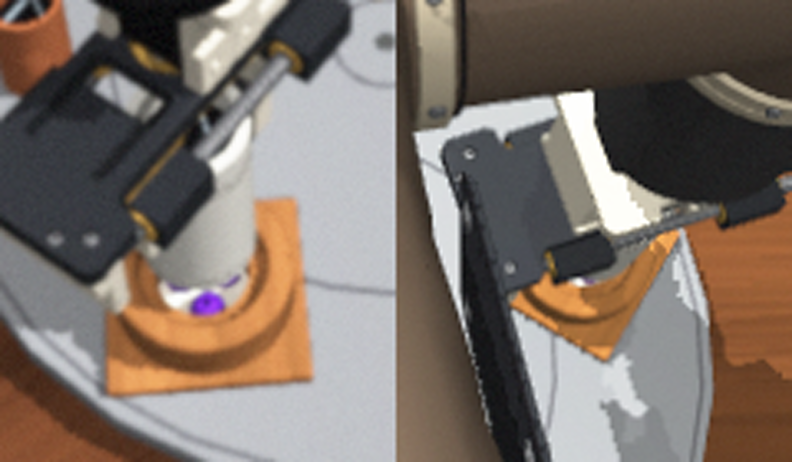

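The tube hangs upright and centred over the stand (scene half, tube foot at (205,275) above the well with the beads below). I'll lower it.

Emit:
servo_tool:
  motion: "0.0005 0.006 -0.0005 0 0 0 -1; 0 0.006 0 0 0 0 -1; 0 0.006 0 0 0 0 -1; 0 0.005 0 0 0 0 -1; 0 0.003 0 0 0 0 -1"

```text
clock: 26.05
ee_pos: [616.5, -116.6, 130.1]
tcp_rot: [-1.572, 0.0, -1.268]
ft_force: [0.4, 0.1, -2.9]
finger_gap: 51.8
```

Emit:
servo_tool:
  motion: "0 0.002 0 0 0 0 -1; 0 0 0 0 0 0 -1; 0 0 0 0 0 0 -1; 0 0 0 0 0 0 -1; 0 0 0 0 0 0 -1"

```text
clock: 26.55
ee_pos: [617.0, -116.6, 129.3]
tcp_rot: [-1.57, -0.0, -1.268]
ft_force: [-0.0, 0.4, -2.6]
finger_gap: 51.8
```

Emit:
servo_tool:
  motion: "0 0.001 0 0 0 0 -1; 0 0.001 0 0 0 0 -1; 0 0 0 0 0 0 -1; 0 0 0 0 0 0 -1; 0 0 0 0 0 0 -1"

```text
clock: 27.05
ee_pos: [616.8, -116.6, 127.1]
tcp_rot: [-1.571, -0.0, -1.268]
ft_force: [-0.6, -0.3, -3.4]
finger_gap: 51.6
```

Emit:
servo_tool:
  motion: "0 0.001 0 0 0 0 -1; 0 0 0 0 0 0 -1; 0 0 0 0 0 0 -1; 0 0.001 0 0 0 0 -1; 0 0 0 0 0 0 -1"

```text
clock: 27.55
ee_pos: [617.0, -116.6, 125.3]
tcp_rot: [-1.57, -0.0, -1.267]
ft_force: [-1.1, 0.6, 0.2]
finger_gap: 51.9
```

Emit:
servo_tool:
  motion: "0 0 0 0 0 0 -1; 0 0 0 0 0 0 -1; 0 0 0 0 0 0 -1; 0 0 0 0 0 0 -1; 0 0 0 0 0 0 -1"

```text
clock: 28.05
ee_pos: [617.1, -116.6, 125.3]
tcp_rot: [-1.57, -0.0, -1.267]
ft_force: [-0.2, 1.7, 1.8]
finger_gap: 51.3
```

Emit:
servo_tool:
  motion: "0 0.0005 0 0 0 0 -1; 0 0 0 0 0 0 -1; 0 0 0 0 0 0 0.25; 0 0 0 0 0 0 0.25; 0 0 0 0 0 0 0.25"

```text
clock: 28.55
ee_pos: [616.6, -116.7, 124.2]
tcp_rot: [-1.571, 0.0, -1.268]
ft_force: [-0.4, -0.2, 0.1]
finger_gap: 54.8
```

Emit:
servo_tool:
  motion: "0 0 0 0 0 0 0.6; 0 0 0 0 0 0 0.8; 0 -0.01 0 0 0 0 0.8; 0 -0.03 0 0 0 0 0.8; 0 -0.03 0 0 0 0 0.8"

```text
clock: 29.05
ee_pos: [616.5, -116.7, 195.5]
tcp_rot: [-1.572, 0.0, -1.267]
ft_force: [0.4, -0.6, 0.2]
finger_gap: 78.5
```

Run:
```python
from h import *
go(477.6,64,200)
```

```text
pos [ 616.5 -116.7  195.5] rot [-1.5721e+00  1.0000e-04 -1.2675e+00] gap 78.5 F [ 0.4 -0.6  0.2] t 29.05
 tool dx,dy,dz mm [-213.9   -4.5  -78.6] ry deg None
```

Emit:
servo_tool:
  motion: "-0.0305 -0.002 -0.0112 0 0 0 0.3; -0.0305 -0.002 -0.0112 0 0 0 0.3; -0.0305 0 -0.0112 0 0 0 0.3; -0.0305 0 -0.0112 0 0 0 0.3; -0.0305 0 -0.0112 0 0 0 0.3"

```text
clock: 29.55
ee_pos: [517.2, 13.1, 199.4]
tcp_rot: [-1.57, -0.0, -1.268]
ft_force: [-0.3, 0.7, -0.1]
finger_gap: 56.8
```

Emit:
servo_tool:
  motion: "-0.0305 0.01 -0.0112 0 0 0 0.3; -0.0305 0.03 -0.0112 0 0 0 0.3; 0 0.035 0 0 0 0 0.3; 0 0.03 0 0 0 0 0.3; 0 0.015 0 0 0 0 0.3"

```text
clock: 30.05
ee_pos: [477.2, 63.7, 77.2]
tcp_rot: [-1.573, -0.0, -1.267]
ft_force: [1.2, -0.7, 0.1]
finger_gap: 56.9
```

Emit:
servo_tool:
  motion: "0 0 0 0 0 0 0.3; 0 0 0 0 0 0 0.3; 0 0 0 0 0 0 0.3; 0 0 0 0 0 0 0.3; 0 0 0 0 0 0 0.3"

```text
clock: 30.55
ee_pos: [478.7, 63.9, 79.4]
tcp_rot: [-1.569, 0.0, -1.268]
ft_force: [0.5, -0.4, -0.3]
finger_gap: 56.7
```

Run:
```python
from h import *
go(477.6,64,60)
im2,d=eyes.grab_frame("scene"); u,v=proj("scene",[616.8,-116.3,100])[0].astype(int)
a=im2[v-85:v+65,u-60:u+120]; a=cv2.resize(a,None,fx=4,fy=4,interpolation=cv2.INTER_CUBIC); cv2.imwrite("pics/p8.png",a[:,:,::-1])
P=cloud("scene",d,np.ones(d.shape,bool)); q=P[(np.hypot(P[:,0]-616.8,P[:,1]+116.3)<40)&(P[:,2]>152)&(P[:,2]<166)]
print("rim",len(q),np.median(q,0),(q.max(0)+q.min(0))/2,fitc(q))
im,d=eyes.grab_frame("top"); P=cloud("top",d,np.ones(d.shape,bool)); q=P[(np.hypot(P[:,0]-616.8,P[:,1]+116.3)<40)&(P[:,2]>152)&(P[:,2]<166)]
if len(q)>20: print("rim",len(q),np.median(q,0),(q.max(0)+q.min(0))/2)
```

```text
pos [478.7  63.9  79.4] rot [-1.5692e+00  3.0000e-04 -1.2677e+00] gap 56.7 F [ 0.5 -0.4 -0.3] t 30.55
 tool dx,dy,dz mm [-0.4 19.4 -1. ] ry deg None
rim 492 [ 618.28335531 -118.84291993  157.81222374] [ 616.38534561 -117.49933433  156.87151451] (array([ 617.38806038, -117.87886813]), np.float64(23.397133983065174))
rim 285 [ 614.79333543 -116.24614435  157.92609888] [ 615.86041062 -116.68521489  156.73103671]
```

View pics/p8.png

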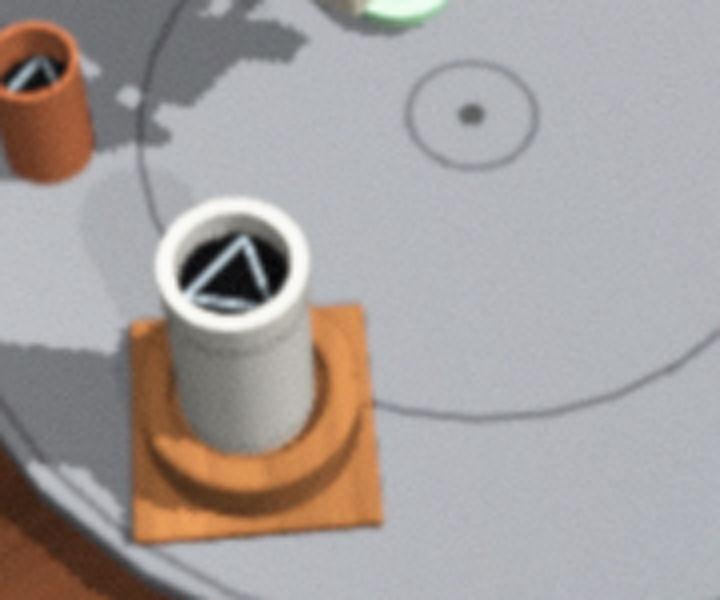

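The tube is upright in the seat. Its rim is at z≈158, which is exactly fully home, with its centre at about (616.3, -116.9). Next I grip the jade eyepiece.

Emit:
servo_tool:
  motion: "-0.0005 0.008 -0.001 0 0 0 0.3; 0 0.007 0 0 0 0 0.3; 0 0.004 0 0 0 0 0.3; 0 0 0 0 0 0 0.3; 0 0 0 0 0 0 0.3"
  newtons: 20

```text
clock: 31.15
ee_pos: [477.1, 63.9, 59.3]
tcp_rot: [-1.571, -0.0, -1.267]
ft_force: [-0.2, 0.6, -0.7]
finger_gap: 57.0
```

Emit:
servo_tool:
  motion: "0 0 0 0 0 0 -1; 0 0 0 0 0 0 -1; 0 0 0 0 0 0 -1; 0 0 0 0 0 0 -1; 0 0 0 0 0 0 -1"

```text
clock: 31.65
ee_pos: [477.2, 64.0, 59.7]
tcp_rot: [-1.571, 0.0, -1.268]
ft_force: [-1.0, -0.4, 0.9]
finger_gap: 33.4
```

Emit:
servo_tool:
  motion: "0 0 0 0 0 0 -1; 0 -0.01 0 0 0 0 -1; 0 -0.03 0 0 0 0 -1; 0 -0.035 0 0 0 0 -1; 0 -0.035 0 0 0 0 -1"

```text
clock: 32.15
ee_pos: [476.8, 63.7, 171.3]
tcp_rot: [-1.571, -0.0, -1.267]
ft_force: [0.1, 0.1, -0.1]
finger_gap: 33.5
```

Run:
```python
from h import *
go(616.3,-116.9,200)
```

```text
pos [476.8  63.7 171.3] rot [-1.5713e+00 -2.0000e-04 -1.2675e+00] gap 33.5 F [ 0.1  0.1 -0.1] t 32.15
 tool dx,dy,dz mm [214.  -28.7  79.2] ry deg None
```

Emit:
servo_tool:
  motion: "0 -0.02 0 0 0 0 -1; 0 -0.02 0 0 0 0 -1; 0.0267 0 0.0099 0 0 0 -1; 0.0267 0 0.0099 0 0 0 -1; 0.0267 0 0.0099 0 0 0 -1"

```text
clock: 32.65
ee_pos: [529.8, -4.3, 210.7]
tcp_rot: [-1.57, 0.0, -1.267]
ft_force: [1.0, -0.2, -0.5]
finger_gap: 33.4
```

Emit:
servo_tool:
  motion: "0.0267 0 0.0099 0 0 0 -1; 0.0267 0 0.0099 0 0 0 -1; 0.0267 0 0.0099 0 0 0 -1; 0.0267 0 0.0099 0 0 0 -1; 0.0267 0 0.0099 0 0 0 -1"

```text
clock: 33.15
ee_pos: [616.9, -117.3, 210.2]
tcp_rot: [-1.571, 0.0, -1.268]
ft_force: [0.4, 0.9, -0.4]
finger_gap: 33.3
```

Emit:
servo_tool:
  motion: "0 0.008 0 0 0 0 -1; 0 0.005 0 0 0 0 -1; 0 0 0 0 0 0 -1; 0 0 0 0 0 0 -1; 0 0 0 0 0 0 -1"

```text
clock: 33.65
ee_pos: [616.4, -115.6, 197.2]
tcp_rot: [-1.57, -0.0, -1.267]
ft_force: [0.9, -0.1, 0.0]
finger_gap: 33.5
```

Run:
```python
from h import *
go(616.3,-116.9,189)
im2,d=eyes.grab_frame("scene"); u,v=proj("scene",[616.8,-116.3,140])[0].astype(int)
a=im2[v-65:v+65,u-70:u+70]; a=cv2.resize(a,None,fx=4.5,fy=4.5,interpolation=cv2.INTER_CUBIC); cv2.imwrite("pics/p9.png",a[:,:,::-1])
P=cloud("scene",d,cv2.inRange(cv2.cvtColor(im2,cv2.COLOR_RGB2HSV),(50,40,60),(85,255,255))>0); q=P[np.hypot(P[:,0]-616.8,P[:,1]+116.3)<60]; print("jade",len(q),q.min(0),q.max(0))
```

```text
pos [ 616.4 -115.6  197.2] rot [-1.5700e+00 -2.0000e-04 -1.2665e+00] gap 33.5 F [ 0.9 -0.1  0. ] t 33.65
 tool dx,dy,dz mm [ 1.2  8.2 -0.5] ry deg None
jade 163 [ 618.60254345 -146.95161811  144.47368972] [666.94140413 -94.05169713 268.19222842]
```

View pics/p9.png

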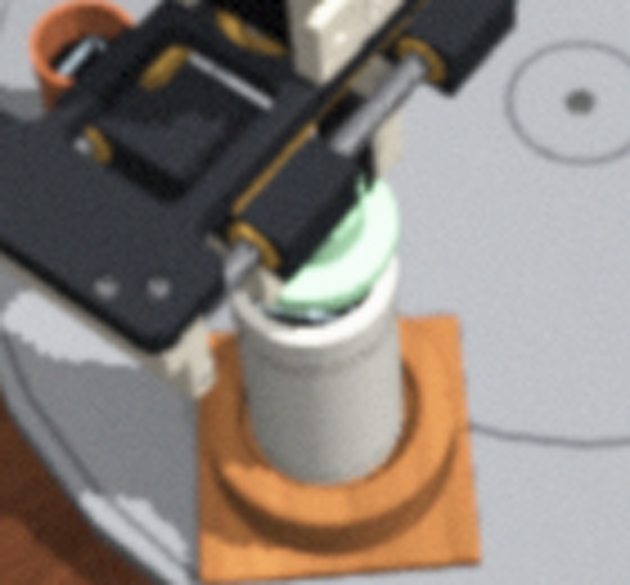

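The jade is held level above the socket, so I'll lower it gently.

Emit:
servo_tool:
  motion: "0.001 0.004 -0.0005 0 0 0 -1; 0 0.004 0 0 0 0 -1; 0 0.003 0 0 0 0 -1; 0 0 0 0 0 0 -1; 0 0 0 0 0 0 -1"

```text
clock: 34.2
ee_pos: [616.3, -117.4, 185.4]
tcp_rot: [-1.571, 0.0, -1.268]
ft_force: [0.2, 0.5, -1.0]
finger_gap: 33.0
```

Emit:
servo_tool:
  motion: "0 0.0025 0 0 0 0 -1; 0 0.0015 0 0 0 0 -1; 0 0 0 0 0 0 -1; 0 0 0 0 0 0 -1; 0 0 0 0 0 0 -1"

```text
clock: 34.7
ee_pos: [616.4, -117.4, 181.6]
tcp_rot: [-1.571, -0.0, -1.268]
ft_force: [0.2, -0.4, -0.7]
finger_gap: 33.3
```

Emit:
servo_tool:
  motion: "0 0.001 0 0 0 0 -1; 0 0 0 0 0 0 -1; 0 0 0 0 0 0 -1; 0 0 0 0 0 0 -1; 0 0 0 0 0 0 -1"

```text
clock: 35.2
ee_pos: [616.3, -117.4, 180.6]
tcp_rot: [-1.571, 0.0, -1.268]
ft_force: [-0.2, -0.5, -0.7]
finger_gap: 33.4
```

Emit:
servo_tool:
  motion: "0 0.0008 0 0 0 0 -1; 0 0 0 0 0 0 -1; 0 0 0 0 0 0 -1; 0 0 0 0 0 0 -1; 0 0 0 0 0 0 -1"

```text
clock: 35.7
ee_pos: [616.4, -117.4, 179.8]
tcp_rot: [-1.571, -0.0, -1.268]
ft_force: [0.0, 0.4, -0.0]
finger_gap: 32.8
```

Emit:
servo_tool:
  motion: "0 0.0005 0 0 0 0 -1; 0 0 0 0 0 0 -1; 0 0 0 0 0 0 -1; 0 0 0 0 0 0 -1; 0 0 0 0 0 0 -1"

```text
clock: 36.2
ee_pos: [616.5, -117.4, 179.7]
tcp_rot: [-1.57, -0.0, -1.267]
ft_force: [-0.8, 0.2, 4.9]
finger_gap: 33.6
```

It makes contact at the expected height. I'll release, rise and withdraw.

Emit:
servo_tool:
  motion: "0 0 0 0 0 0 -0.1; 0 0 0 0 0 0 -0.1; 0 0 0 0 0 0 0; 0 0 0 0 0 0 0.3; 0 0 0 0 0 0 0.3"

```text
clock: 36.7
ee_pos: [616.2, -117.4, 179.0]
tcp_rot: [-1.571, 0.0, -1.268]
ft_force: [0.6, 0.5, 0.3]
finger_gap: 53.8
```

Emit:
servo_tool:
  motion: "0 -0.01 0 0 0 0 0.3; 0 -0.03 0 0 0 0 0.3; 0 -0.03 0 0 0 0 0.3; 0 -0.03 0 0 0 0 0.3; -0.03 0 0 0 0 0 0.3"

```text
clock: 37.2
ee_pos: [609.9, -90.7, 284.7]
tcp_rot: [-1.564, -0.003, -1.27]
ft_force: [0.5, 0.3, -0.2]
finger_gap: 57.1
```

Emit:
servo_tool:
  motion: "-0.04 0 0 0 0 0 0.3; -0.04 0 0 0 0 0 0.3; -0.04 0 0 0 0 0 0.3; -0.03 0 0 0 0 0 0.3; 0 0 0 0 0 0 0.3"

```text
clock: 37.7
ee_pos: [561.9, 57.2, 280.5]
tcp_rot: [-1.569, 0.001, -1.264]
ft_force: [0.7, -0.0, 0.6]
finger_gap: 57.2
```

Run:
```python
from h import *
im2,d=eyes.grab_frame("scene"); cv2.imwrite("pics/s10.png",im2[:,:,::-1])
u,v=proj("scene",[616.8,-116.3,110])[0].astype(int)
a=cv2.resize(im2[v-75:v+75,u-80:u+80],None,fx=4,fy=4,interpolation=cv2.INTER_CUBIC); cv2.imwrite("pics/p10.png",a[:,:,::-1])
for n in("scene","top"):
    im,d=eyes.grab_frame(n); P=cloud(n,d,np.ones(d.shape,bool)); r=np.hypot(P[:,0]-616.5,P[:,1]+117)
    for lab,z0,z1 in(("flange",160,172),("cup",176,190)):
        q=P[(r<35)&(P[:,2]>z0)&(P[:,2]<z1)]
        if len(q)>20: print(n,lab,len(q),np.median(q,0).round(1),((q.max(0)+q.min(0))/2).round(1),"plane",np.linalg.lstsq(np.c_[q[:,:2]-[616.5,-117],np.ones(len(q))],q[:,2],rcond=None)[0].round(3))
```

```text
scene flange 531 [ 629.3 -127.5  167.1] [ 616.7 -118.1  166. ] plane [-2.30000e-02 -1.00000e-03  1.66957e+02]
scene cup 463 [ 616.6 -118.   180.9] [ 616.9 -118.4  180.2] plane [-1.70000e-02 -7.00000e-03  1.80357e+02]
top flange 365 [ 608.2 -109.5  167. ] [ 615.9 -117.4  166. ] plane [ 8.00000e-03 -8.00000e-03  1.66946e+02]
top cup 297 [ 616.6 -117.2  181. ] [ 616.5 -116.7  180.6] plane [-7.00000e-03  7.00000e-03  1.80667e+02]
```

View pics/p10.png

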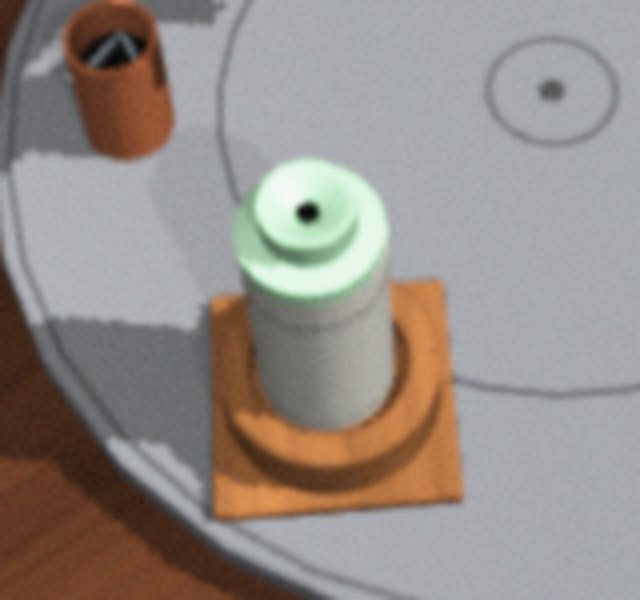

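View pics/s10.png

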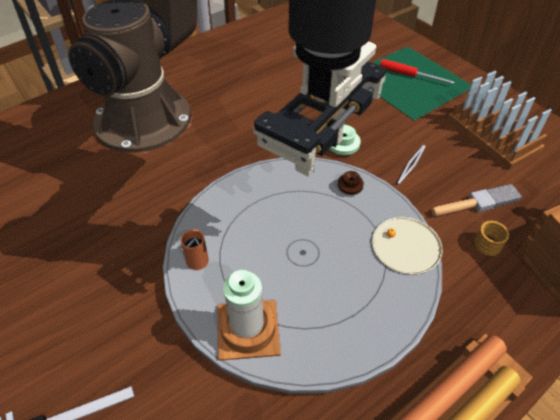

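The close view shows the jade flat on the tube rim at (310,245), with no gap. The wide view shows the amber bead at (392,232), the copper tube at (195,250) and the walnut eyepiece at (350,182), all where they started. The gripper is clear, so I'll hand in.

```bash
python3 -c "
from station import job
print(job.hand_in())"
```

```text
the job is handed in; nothing more can be done
None
```

The kaleidoscope is built and handed in at about 38 s of the 106 s allowed. The three violet beads are in the well, the silver tube is seated over them, and the jade eyepiece caps the tube.

**Beads:** the picture before the tube went in showed all three upright in the well, within about 1 mm of the planned slots. I released each just above the collar, because the fingers are too thick to enter the seat. The fingers measured 15.3 mm on the 17 mm beads; a picture showed the first held at the fingertips, and none slipped.

**Tube:** the rim measured z ≈ 158 mm, which is fully home, and the tube stood upright.

**Eyepiece:** its top sits 120 mm higher than it stood on the turntable, exactly the expected rise. The flange lies level, within about 0.02 slope from depth noise, and its centre is within about 1 mm of the tube's.

**Left alone:** the amber bead, copper tube and walnut eyepiece look unmoved in the last picture.

**Forces:** the wrist force readings stayed under 5 N. One was 3.3 N while lowering the second bead, possibly a fingertip brushing the collar. No check failed.

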